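# Straighten the swivel cutting board and stow its pull-out tray

## Task

Put the pull-out cutting board away. Lift the steel locking ring on the skewed board, turn the board 45 degrees clockwise (seen from above) to the next notch so that it lies straight on its tray, and let the ring's pin drop home; then press the black release lever at the corner of the tray's front all the way down, hold it while you start pushing the tray in, and push the tray fully home. Do not slam it, and leave the things around it where they stand.

Things in the scene. Friction and masses are not known exactly. Their poses are not given: they have to be found in the camera images.
- cabinet: Low bench-top cabinet, violet sides, plywood top, 290 mm wide, 370 mm deep, 135 mm high, fixed. Origin at the foot of the middle of its front face; +x points into the cabinet, the way the tray goes home (the tray comes out along -x), +y along the front, +z up. Its front opening is 260 mm wide and ends 120 mm above the bench.
- tray (a joint): Grey tray on full-extension slides: metres out of the cabinet. 0 is fully home; it starts at 0.300, extended and locked. A catch stops it at about 0.298 unless the release lever is held down until it has come in some 25 mm (below 0.275); from there it runs with 2 to 4 N of friction, lever let go or not, and stays where it is left.
- swivel (a joint): Angle of the cutting board on the tray (rad, counter-clockwise from above positive). 0: straight, its long side along the slide. Starts at +0.785, locked in a notch; notches at -0.785, 0 and +0.785. Once the pin is lifted it turns with about 1.5 N at the ring. With the board askew the tray cannot enter the cabinet.
- swivel_axis (a point): Point on the board's upright swivel axis, at the board's top face, 66 mm above the bench. The board is plywood, 250 mm long, 180 mm wide, 12 mm thick. The axes turn with the board: x along its length (at swivel 0 the same as the cabinet's x), z up. Moves with the tray.
- ring_center (a point): Centre of the plunger's steel pull ring, which stands upright on the board: 30 mm outside diameter, 8 mm thick. It lies 95 mm from the swivel axis on the board's -x side and starts 97 mm above the bench; the plunger body below it is 18 mm across, its top 74 mm above the bench. The axes turn with the board: the ring's flat faces look along +y and -y.
- plunger (a joint): How far the ring and its pin are pulled up (m): 0 with the pin down in a notch, 0.008 just clear of the index plate, 0.012 the upper stop. A spring pulls it down with 6 to 10 N. Between notches it rests at 0.008 on the plate; over a notch (within about 3 mm) it drops to 0 by itself, and its rounded tip centres the board.
- lever_pad (a point): Middle of the top face of the black release lever's thumb pad, 32.5 mm above the bench when up. The pad is 44 mm long along the slide, 32 mm wide, 5 mm thick, and sticks out in front of the tray's front rail at its -y end; this point is 26 mm in front of the rail's face and 60 mm in front of the lever's hinge. Pressed straight down. Moves with the tray.
- lever (a joint): Angle of the release lever (rad): 0 up, 0.2 fully down (the stop; the middle of the pad is then 12 mm lower). The catch is clear above about 0.13. A spring returns it; fully down takes 4 to 7 N on the pad, depending on where it is pressed.
- rail_face (a point): Middle of the flat front face of the tray's grey front rail, 42 mm above the bench. The rail is 290 mm wide and spans 34 to 50 mm above the bench (lower down too, except where the lever comes out below it, centred 100 mm to the -y side); it may be pushed. It stands 14 mm in front of the cabinet's face when the tray is home, and moves with the tray.
- handle_mid (a point): Middle of the bar of the tray's steel bow handle, 36 mm above the bench. The bar is 110 mm long, along the front, 35 mm in front of the rail's face, about 10 mm thick, and may be pushed. It moves with the tray.
- spray_can: Dark spray can, 66 mm across, 190 mm tall. Not part of the job: leave it where it is. Origin at its foot.
- paint_bottle: Small brown-red paint bottle, 44 mm across, 120 mm tall. Not part of the job: leave it where it is. Origin at its foot.
- glue_bottle: Small green bottle, 52 mm across, 140 mm tall. Not part of the job: leave it where it is. Origin at its foot.
- jug: Large white plastic jug, 140 mm across, 255 mm tall. Not part of the job: leave it where it is. Origin at its foot.
- tape_roll: Roll of masking tape, 110 mm across, 36 mm high, lying on the cabinet's top. Not part of the job: leave it where it is. Origin at its foot.
- thread_spool: Spool of thread, 56 mm across, 68 mm tall, standing on the cabinet's top. Not part of the job: leave it where it is. Origin at its foot.
- pin_dish: Small steel dish, 90 mm across, 28 mm high. Not part of the job: leave it where it is. Origin at its foot.
- brush: Paint brush with a wooden handle, 200 mm long, lying flat on the cabinet's top. Not part of the job: leave it where it is. Origin at its foot.

How it is judged:
On the way, in this order (a step that is already met when the one before it is completed fails the run):
1. the board is turned straight and the ring's pin has dropped into its notch, the tray still out (value of joint swivel between -0.05 and 0.05 rad and value of joint plunger below 0.002 m and value of joint tray above 0.28 m), for 0.2 s.
2. the lever is pressed and the tray comes off its catch (value of joint lever above 0.1 rad and value of joint tray below 0.29 m).
At the end, for the whole second after the job is handed in: The tray is fully home (within 4 mm) and at rest, the board straight (within 0.05 rad) with the ring's pin down in its notch (within 2 mm), the lever back up (below 0.03 rad) (value of joint swivel between -0.05 and 0.05 rad and value of joint plunger below 0.002 m and value of joint tray below 0.004 m and velocity of joint tray between -0.01 and 0.01 m/s and value of joint lever below 0.03 rad); the robot touches nothing.
It fails at once if the tray is slammed home (faster than 0.5 m/s over its last 30 mm) (velocity of joint tray below -0.5 m/s and value of joint tray below 0.03 m).
It fails at once if one of the things standing around is moved more than 30 mm or knocked over (distance of any of spray_can, paint_bottle, glue_bottle, jug, tape_roll, thread_spool, pin_dish, brush from where it was at the start of the episode above 0.03 m).
It also fails if it takes over 56 s, if anything falls off the work surface, if the arm or the gripper's body presses on something with over 40 N, if the wrist force passes 120 N, or if a joint passes its speed limit or range.

## Robot

A 6-joint arm with a two-finger parallel gripper is mounted at the origin on the work surface. World frame = base frame: x ahead of the robot, y to its left, z up, the work surface at z = 0. Lengths are in m, angles in rad, forces in N, time in s.
With the tool pointing down it reaches from about 0.275 to 0.85 m from the base axis. Payload 5.2 kg.
Tool frame: the origin (TCP) lies between the finger pads; the fingertips stand 8 mm ahead of it and the grasp point (between the pads) lies 11 mm behind it; z points along the fingers, y is the line along which they close (so a half turn about z gives the same grasp; the last joint's range is limited). The gripper opens to 85 mm and grips with 20 to 120 N. Pads are 22 mm wide; open, the fingers measure 114 mm over their backs; the gripper's body (76 mm by 85 mm) begins 54 mm behind the grasp point. The pads swing forward as they close: fully open they stand 13 mm farther back than shut.
Start: joints at [1.036, 0.259, 1.535, -0, 1.348, -0.203], TCP at [0.179, 0.52, 0.239] pointing down, gripper open.
Joint ranges: [-3.14, 3.14], [-0.91, 2.08], [0.19, 2.58], [-1.22, 4.36], [0.22, 2.71], [-3.12, 3.12]. Speed limits (rad/s): [2.57, 2.57, 3.14, 3.14, 3.14, 3.14].

## Interface

Orientations are given as a unit quaternion [x, y, z, w].
In Python, from rig import * gives the robot as it stands.
- The arm moves only by the tool apply_moves, never from a script. Its argument "steps" is a list of rows, each a list of 3 entries, a list of its own where there are three numbers: the turn, a rotation vector about the tool's x, y, z each as a share of 30 degrees, from -1 to 1, then the shift along the tool's x, y, z each as a share of 10 cm, from -1 to 1, then the closure, from 0 (fully open) to 1 (shut). A call has 1 to 5 rows; each row shifts and turns the commanded pose from where the row before left it, along the tool's axes as they then stand; what a row does not reach is not made up. A row lasts 1/10 s, in which the tool goes at most 50 mm and 8.59 degrees, less where a joint would pass 70% of its speed; a pose out of reach is approached as far as the arm can. A call with a number of a shift or a turn outside -1 to 1 is refused whole. A call with a gripper value outside its range is refused whole. The fingers move at their own pace and stop on an object; the grip force is fixed at half the most. Time passes only in rows, so rows that do not move let the fingers close. It gives the time, the measured TCP pose, the force, the opening and the grip force at its end, in the units of the state.
- read_state(): the state, without advancing time (a new reading comes with each control period).
- camera(name): name is "scene" or "side" or "wrist"; returns (picture, depth): 480x640x3 uint8, red, green, blue; 480x640 float32, m along the optical axis (not along the pixel's ray), 0 where there is no reading.
- camera_model(name): a dict with "mtx" (3x3 intrinsics, pixels), "k1" (the pictures are not rectified: a ray, as slopes to the right and down, at radius r is drawn at 1 + k1 r^2 times it, then the intrinsics apply), "camera_from_world" (4x4, takes a point from world to camera coordinates). Camera axes: x right, y up, looking along -z (the intrinsics and any distortion apply to the point x, -y, -z); pixel columns grow to the right and rows downward; lengths in m; the calibration is good to about 2 mm. A picture is of the moment at which its call begins: read the wrist's pose just before it. camera_model takes no time and is no camera call; for the wrist camera it gives the pose at the moment of the call.
- finish_job(): hands the job in; it is judged then, once.
Trained networks look in the newest picture that a camera, given by its name, has taken for a name from the list of things; names that differ only in an ending like _2 or _b are one class to them, and where a whole thing is asked for, a point or a joint stands for the part that bears it (a point fixed in the world has none). Each returns a list of dicts, best first, with "confidence" (0 to 1); they miss things now and then, are a little off and sometimes report something else, mostly with a low value. They report only what shows in the picture. A call takes as long as a camera call.
- spot_in(thing, camera): "point" ([x, y, z] in m, in world coordinates, good to about 4 mm: the middle of the surface that is visible of it).
- silhouettes(thing, camera): "pixels" (480x640 bool, what is visible of it).
- pinpoint(thing, camera): "point" ([x, y, z] in m, in world coordinates, good to about 4 mm: a listed point, or the origin of a listed thing).
The state is a dict: "time": time; "qpos": joint angles; "dq": joint speeds; "effort": joint torques, N m; "tool_pos": TCP position; "eef_rot": TCP orientation; "ft_force": force on the tool from outside, world axes, zero at the start; "moment": the same for the moment, N m; "gripper_width": finger opening in m; "finger_force": force on a finger pad.
Only numpy, scipy, OpenCV 4.12 (cv2) and the standard library are available. Lean on these libraries where they do the work, as an engineer would, in place of code of your own. Each camera call takes 0.05 s, during which the arm holds its last target. There are 200 camera calls.

## Working session

There is one attempt and no reset: what is moved stays moved. The work goes in short steps, Python scripts to look and compute and a tool call to move; the robot and the scene stay as the last step left them, time stands still between calls to the robot, and variables do not carry over. Pictures are saved under pics/ and viewed, at most 11 in all, crops included, and the job is handed in when it is done.

Besides the shell and the picture viewer there is one more tool, called after "Call:" as name(argument=value, ...), one argument or row to a line, values as JSON. apply_moves: Moves the arm, as the interface text tells. Shift numbers are shares of 10 cm and turn numbers shares of 30 degrees, none past 1 either way. Its arguments: {"type":"object","properties":{"steps":{"type":"array","items":{"type":"array"}}},"required":["steps"]}

```bash
mkdir -p pics
cat > h.py <<'E'
from rig import *
import numpy as np, cv2
from scipy.spatial.transform import Rotation as R
E
python3 - <<'E'
from h import *
s=read_state(); print(s['time'],s['tool_pos'],s['eef_rot'],s['gripper_width'])
ims=[]
for c in ['scene','side']:
    p,d=camera(c); ims.append(cv2.resize(p,(400,300)) if 0 else p)
    for t in ['cabinet','swivel_axis','ring_center','lever_pad','rail_face','handle_mid']:
        r=pinpoint(t,c); print(c,t,[(np.round(x['point'],3).tolist(),round(x['confidence'],2)) for x in r[:2]])
    cv2.imwrite(f'pics/{c}.png',p[...,::-1])
for t in ['spray_can','paint_bottle','glue_bottle','jug','pin_dish']:
    r=pinpoint(t,'scene' ); print(t,[(np.round(x['point'],3).tolist(),round(x['confidence'],2)) for x in r[:1]])
E
```

```text
0.0 [0.17888842 0.51955799 0.2384807 ] [ 1.65156832e-01  9.86266908e-01 -8.38063783e-04 -3.23654871e-04] 0.0851216096055349
scene cabinet [([0.608, -0.238, 0.031], 0.6), ([0.511, 0.107, -0.004], 0.57)]
scene swivel_axis [([0.511, -0.068, 0.066], 0.58)]
scene ring_center [([0.575, -0.139, 0.098], 0.38), ([0.511, 0.105, -0.001], 0.26)]
scene lever_pad [([0.608, -0.238, 0.03], 0.48)]
scene rail_face [([0.507, -0.208, 0.045], 0.96), ([0.6, 0.312, 0.138], 0.39)]
scene handle_mid [([0.485, -0.243, 0.035], 0.65)]
side cabinet [([0.514, 0.103, 0.002], 0.76)]
side swivel_axis [([0.508, -0.069, 0.067], 0.82)]
side ring_center [([0.579, -0.141, 0.101], 0.49)]
side lever_pad [([0.412, -0.376, -0.002], 0.64), ([0.607, -0.238, 0.031], 0.56)]
side rail_face [([0.507, -0.212, 0.039], 0.7), ([0.485, -0.247, 0.036], 0.56)]
side handle_mid [([0.488, -0.25, 0.039], 0.87)]
spray_can [([0.762, 0.07, -0.001], 0.98)]
paint_bottle [([0.773, -0.123, 0.001], 0.87)]
glue_bottle [([0.749, -0.041, 0.003], 0.61)]
jug [([0.765, 0.238, -0.001], 0.84)]
pin_dish [([0.415, -0.376, 0.0], 0.68)]
```

View pics/scene.png

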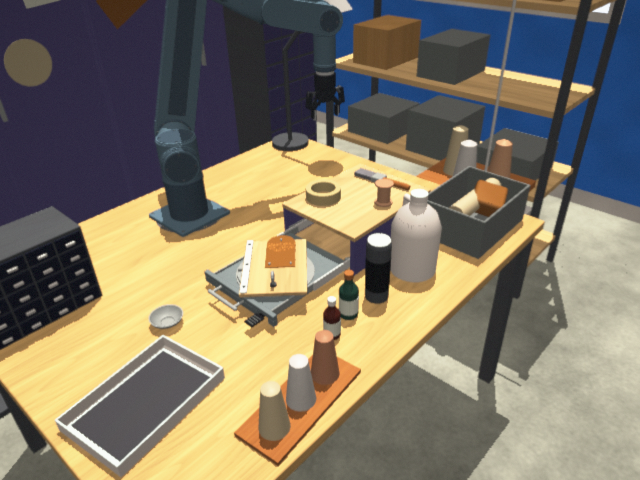

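View pics/side.png

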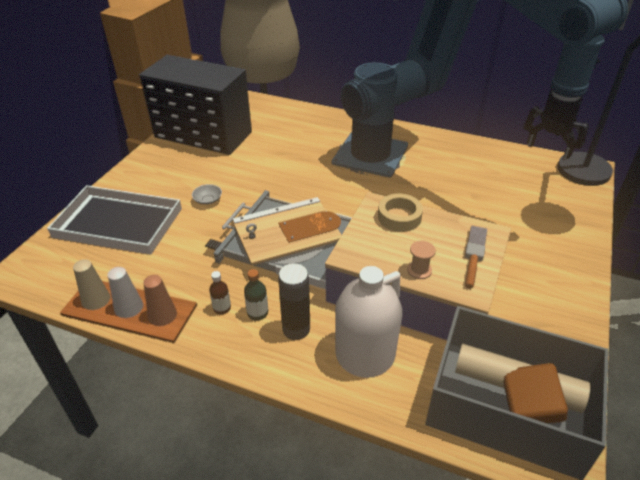

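The scene shows the ring near (272,280), the lever near (253,320) and the handle near (222,300). The side view agrees: the tray comes out along world -y and the ring is about 45° off. Next I move above the ring.

Call:
apply_moves(
  steps=[
    [[0,0,0],[-0.368,-0.31,0],0],
    [[0,0,0],[-0.368,-0.31,0],0],
    [[0,0,0],[-0.368,-0.31,0],0],
    [[0,0,0],[-0.368,-0.31,0],0],
    [[0,0,0],[-0.368,-0.31,0],0],
  ],
)

```text
time: 1.45
tool_pos: [0.3032, 0.312, 0.2395]
eef_rot: [0.165, 0.986, 0.0, 0.0]
ft_force: [0.8, -1.2, -0.3]
gripper_width: 0.0856
finger_force: 0.0
```

Call:
apply_moves(
  steps=[
    [[0,0,0],[-0.368,-0.31,0],0],
    [[0,0,0],[-0.368,-0.31,0],0],
    [[0,0,0],[-0.368,-0.31,0],0],
    [[0,0,0],[-0.368,-0.31,0],0],
    [[0,0,0],[-0.368,-0.31,0],0],
  ],
)

```text
time: 1.95
tool_pos: [0.4268, 0.1052, 0.2397]
eef_rot: [0.165, 0.986, 0.0, 0.001]
ft_force: [0.5, 1.5, -0.3]
gripper_width: 0.0857
finger_force: 0.0
```

Call:
apply_moves(
  steps=[
    [[0,0,0],[-0.368,-0.31,0],0],
    [[0,0,0],[-0.368,-0.31,0],0],
    [[0,0,0],[-0.368,-0.31,0],0],
    [[0,0,0],[-0.368,-0.31,0],0],
    [[0,0,0],[-0.368,-0.31,0],0],
  ],
)

```text
time: 2.45
tool_pos: [0.5503, -0.1014, 0.2394]
eef_rot: [0.165, 0.986, 0.0, 0.0]
ft_force: [0.8, 0.1, 0.5]
gripper_width: 0.0853
finger_force: 0.0
```

Call:
apply_moves(
  steps=[
    [[0,0,0.217],[0,0,0],0],
    [[0,0,0.217],[0,0,0],0],
    [[0,0,0.217],[0,0,0],0],
    [[0,0,0.217],[0,0,0],0],
  ],
)

```text
time: 2.85
tool_pos: [0.5496, -0.0997, 0.2391]
eef_rot: [0.386, 0.923, 0.0, -0.0]
ft_force: [0.1, 0.2, -0.4]
gripper_width: 0.0856
finger_force: 0.0
```

```bash
cat >> h.py <<'E'
def look(name, things, cam='wrist'):
    p,d=camera(cam); cv2.imwrite(f'pics/{name}.png',p[...,::-1])
    for t in things:
        print(t,[(np.round(x['point'],4).tolist(),round(x['confidence'],2)) for x in pinpoint(t,cam)[:2]])
def st():
    s=read_state(); r=R.from_quat(s['eef_rot']).as_matrix()
    print(round(s['time'],2),np.round(s['tool_pos'],4),'tool x',np.round(r[:,0],3),'y',np.round(r[:,1],3),'z',np.round(r[:,2],3),'w',round(s['gripper_width'],4),'F',np.round(s['ft_force'],1),'q6',round(s['qpos'][5],2))
    return s,r
E
python3 - <<'E'
from h import *
st(); look('w1',['ring_center','swivel_axis','rail_face','handle_mid','lever_pad'])
E
```

```text
2.85 [ 0.5496 -0.0997  0.2391] tool x [-0.703  0.711  0.   ] y [ 0.711  0.703 -0.   ] z [-0.  0. -1.] w 0.0856 F [ 0.1  0.2 -0.4] q6 -1.16
ring_center []
swivel_axis [([0.5059, -0.0704, 0.0687], 0.95)]
rail_face [([0.5071, -0.2079, 0.0377], 0.83)]
handle_mid [([0.4862, -0.2444, 0.0384], 0.82)]
lever_pad [([0.6076, -0.2369, 0.0315], 0.61)]
```

View pics/w1.png

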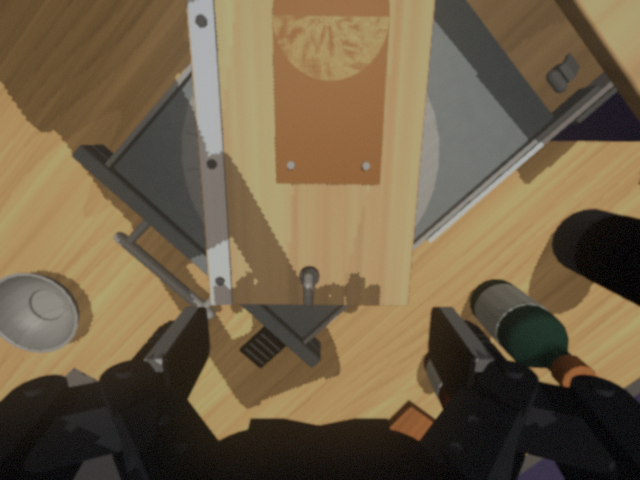

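The wrist view shows the ring edge-on near (309,285), the lever at (264,347) and the board's long edges nearly upright. I'll work out the ring's position from those pixels.

```bash
cat >> h.py <<'E'
def pix2world(cam,u,v,z):
    m=camera_model(cam); K=np.array(m['mtx']); T=np.linalg.inv(np.array(m['camera_from_world']))
    xd=np.array([(u-K[0,2])/K[0,0],(v-K[1,2])/K[1,1]]); x=xd.copy()
    for _ in range(20): x=xd/(1+m['k1']*(x@x))
    d=T[:3,:3]@np.array([x[0],-x[1],-1]); o=T[:3,3]
    return o+d*(z-o[2])/d[2]
E
python3 - <<'E'
from h import *
for u,v,z in [(309,270,.112),(308,300,.085),(309,280,.1),(230,304,.066),(408,304,.066),(300,15,.066)]: print(u,v,np.round(pix2world('wrist',u,v,z),4))
print([np.round(x['point'],4) for x in spot_in('ring_center','wrist')])
p,d=camera('wrist')
c=cv2.resize(p[220:340,230:390],(800,600),interpolation=cv2.INTER_CUBIC); cv2.imwrite('pics/c1.png',c[...,::-1])
print(np.round(d[262:312:4,309],4)); s=read_state(); print(np.round(np.linalg.inv(camera_model('wrist')['camera_from_world']),3))
E
```

```text
309 270 [ 0.5628 -0.1203  0.112 ]
308 300 [ 0.5876 -0.1475  0.085 ]
309 280 [ 0.5716 -0.1296  0.1   ]
230 304 [ 0.5463 -0.2068  0.066 ]
408 304 [ 0.6599 -0.0927  0.066 ]
300 15 [0.4306 0.0024 0.066 ]
[array([ 0.5735, -0.1356,  0.1115])]
[0.3257 0.3236 0.2981 0.2895 0.2873 0.2847 0.2849 0.2848 0.2848 0.2869
 0.2876 0.2967 0.3675]
[[ 0.706 -0.68  -0.198  0.5  ]
 [ 0.708  0.678  0.197 -0.048]
 [ 0.001 -0.279  0.96   0.374]
 [ 0.     0.     0.     1.   ]]
```

View pics/c1.png

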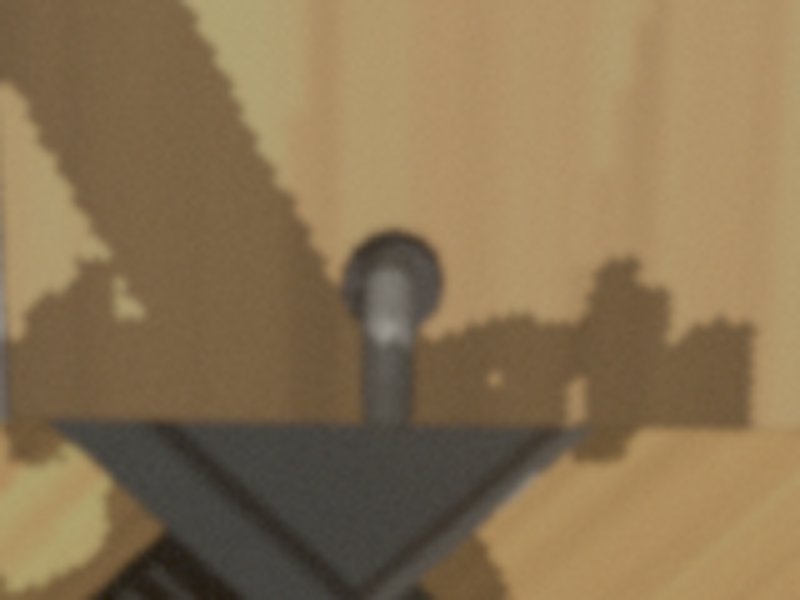

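Call:
apply_moves(
  steps=[
    [[0,0,0],[-0.444,-0.067,0],0.4],
    [[0,0,0],[0,0,0.49],0.5],
    [[0,0,0],[0,0,0.49],0.5],
    [[0,0,0],[0,0,0.3],0.6],
    [[0,0,0],[0,0,0],0.6],
  ],
)

```text
time: 3.75
tool_pos: [0.5728, -0.1342, 0.1064]
eef_rot: [0.383, 0.924, 0.0, -0.005]
ft_force: [-0.1, 1.0, -0.1]
gripper_width: 0.0345
finger_force: 0.0
```

Run:
```python
from h import *
s,r=st()
p,d=camera('wrist'); cv2.imwrite('pics/w2.png',p[...,::-1])
for f in (spot_in,pinpoint): print([(np.round(x['point'],4),x['confidence']) for x in f('ring_center','wrist')])
```

```text
3.75 [ 0.5728 -0.1342  0.1064] tool x [-0.707  0.707  0.01 ] y [ 0.707  0.707 -0.004] z [-0.009  0.004 -1.   ] w 0.0345 F [-0.1  1.  -0.1] q6 -1.2
[(array([ 0.5729, -0.1295,  0.109 ]), 0.74)]
[(array([ 0.5763, -0.1342,  0.0965]), 0.67), (array([ 0.4863, -0.2457,  0.0368]), 0.59)]
```

View pics/w2.png

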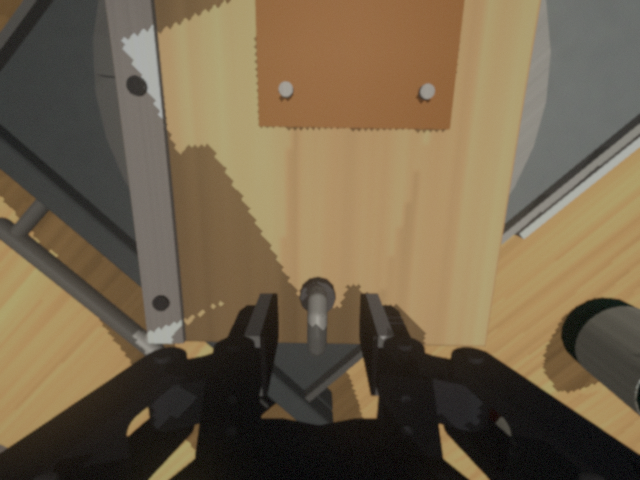

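The ring at (317,315) sits centred between the fingers (275 and 365). I lower and close.

Call:
apply_moves(
  steps=[
    [[0,0,0],[-0.02,0,0.14],0.6],
    [[0,0,0],[0,0,0],1],
    [[0,0,0],[0,0,0],1],
    [[0,0,0],[0,0,0],1],
    [[0,0,0],[0,0,0],1],
  ],
)

```text
time: 4.4
tool_pos: [0.5773, -0.1373, 0.0978]
eef_rot: [0.383, 0.924, -0.0, -0.0]
ft_force: [-3.8, -1.6, 2.0]
gripper_width: 0.0062
finger_force: 58.7
```

```bash
python3 -c "
from h import *
s,r=st();print(s['finger_force'])"
```

```text
4.4 [ 0.5773 -0.1373  0.0978] tool x [-0.707  0.708 -0.   ] y [ 0.708  0.707 -0.001] z [-0.    -0.001 -1.   ] w 0.0062 F [-3.8 -1.6  2. ] q6 -1.21
58.731373107912326
```

Call:
apply_moves(
  steps=[
    [[0,0,0],[0,0,-0.05],1],
    [[0,0,0],[0,0,-0.05],1],
    [[0,0,0],[0,0,0],1],
  ],
)

```text
time: 4.7
tool_pos: [0.5773, -0.1369, 0.1071]
eef_rot: [0.383, 0.924, -0.0, -0.0]
ft_force: [0.7, -1.5, -9.6]
gripper_width: 0.0061
finger_force: 58.3
```

```bash
python3 -c "
from h import *
s,r=st();print(s['finger_force'])
p,d=camera('wrist')
for f in (spot_in,pinpoint): print([(np.round(x['point'],4),x['confidence']) for x in f('ring_center','wrist')])"
```

```text
4.7 [ 0.5773 -0.1369  0.1071] tool x [-0.706  0.708  0.001] y [ 0.708  0.706 -0.   ] z [-0.001  0.    -1.   ] w 0.0061 F [ 0.7 -1.5 -9.6] q6 -1.21
58.257174366731306
[(array([ 0.5728, -0.1313,  0.1194]), 0.68)]
[(array([ 0.578, -0.135,  0.107]), 0.93)]
```

Call:
apply_moves(
  steps=[
    [[0,0,0],[0,0,-0.008],1],
    [[0,0,0.167],[0.0037,-0.0837,0],1],
    [[0,0,0.167],[0.0037,-0.0837,0],1],
    [[0,0,0.167],[0.0037,-0.0837,0],1],
    [[0,0,0],[0,0,0],1],
  ],
)

```text
time: 5.35
tool_pos: [0.557, -0.1524, 0.1079]
eef_rot: [0.501, 0.865, -0.0, -0.0]
ft_force: [1.1, -1.4, -9.9]
gripper_width: 0.006
finger_force: 58.4
```

```bash
python3 -c "
from h import *
s,r=st();print(s['finger_force']); print('axis from tool',s['tool_pos']+.096*r[:,0], np.degrees(np.arctan2(r[1,1],r[0,1])))
p,d=camera('wrist')
for f in (spot_in,pinpoint): print([(np.round(x['point'],4),x['confidence']) for x in f('ring_center','wrist')])"
```

```text
5.35 [ 0.557  -0.1524  0.1079] tool x [-0.497  0.868  0.001] y [ 0.868  0.497 -0.   ] z [-0.001  0.    -1.   ] w 0.006 F [ 1.1 -1.4 -9.9] q6 -0.98
58.354636786898766
axis from tool [ 0.50926129 -0.06914993  0.10792068] 29.82793995344832
[(array([ 0.554 , -0.1468,  0.1177]), 0.95)]
[(array([ 0.5586, -0.1493,  0.1095]), 0.67)]
```

Call:
apply_moves(
  steps=[
    [[0,0,0.167],[0.0037,-0.0837,0],1],
    [[0,0,0.167],[0.0037,-0.0837,0],1],
    [[0,0,0.167],[0.0037,-0.0837,0],1],
    [[0,0,0.167],[0.0037,-0.0837,0],1],
    [[0,0,0.167],[0.0037,-0.0837,0],1],
  ],
)

```text
time: 6.0
tool_pos: [0.5182, -0.1647, 0.1082]
eef_rot: [0.677, 0.736, 0.0, 0.0]
ft_force: [-0.4, -1.7, -9.7]
gripper_width: 0.0065
finger_force: 58.4
```

Call:
apply_moves(
  steps=[
    [[0,0,0.16],[0.0037,-0.0837,0],1],
    [[0,0,0],[0,0,0],1],
    [[0,0,0],[0,0,0.03],1],
    [[0,0,0],[0,0,0.03],1],
    [[0,0,0],[0,0,0],1],
  ],
)

```text
time: 6.5
tool_pos: [0.5096, -0.1648, 0.1016]
eef_rot: [0.706, 0.708, -0.0, -0.0]
ft_force: [-1.7, -1.6, -9.5]
gripper_width: 0.0056
finger_force: 58.6
```

```bash
python3 -c "
from h import *
s,r=st();print(s['finger_force']); print('axis from tool',s['tool_pos']+.096*r[:,0], np.degrees(np.arctan2(r[1,1],r[0,1])))
look('w3',['ring_center','swivel_axis'])"
```

```text
6.5 [ 0.5096 -0.1648  0.1016] tool x [-0.003  1.     0.   ] y [ 1.     0.003 -0.001] z [-0.001  0.    -1.   ] w 0.0056 F [-1.7 -1.6 -9.5] q6 -0.52
58.616184242296185
axis from tool [ 0.50933195 -0.06876707  0.10162076] 0.15422761368324917
ring_center [([0.511, -0.1618, 0.0999], 0.63)]
swivel_axis [([0.5067, -0.0664, 0.0659], 0.91)]
```

View pics/w3.png

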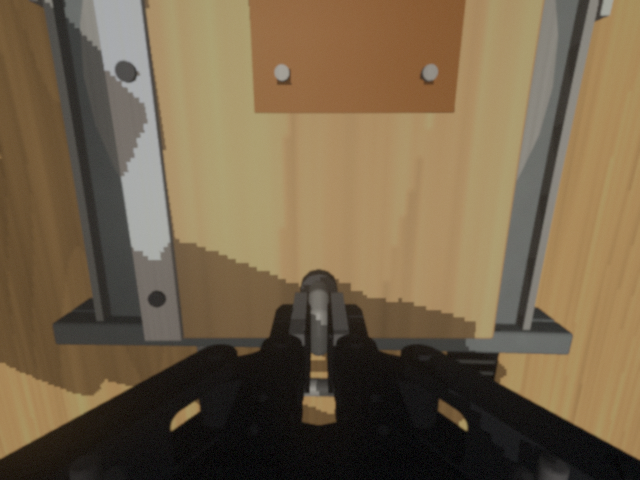

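The board's edges run parallel to the tray's sides, and the ring is 4 mm up and still pulled by the spring, so the pin is entering the notch. I lower it the rest of the way, release and rise.

Call:
apply_moves(
  steps=[
    [[0,0,0],[0,0,0.035],1],
    [[0,0,0],[0,0,0],0.6],
    [[0,0,0],[0,0,0],0.4],
    [[0,0,0],[0,0,0],0.4],
    [[0,0,0],[0,0,-0.4],0.4],
  ],
)

```text
time: 7.15
tool_pos: [0.5072, -0.1635, 0.1353]
eef_rot: [0.707, 0.707, -0.001, -0.004]
ft_force: [-0.0, -0.5, 0.5]
gripper_width: 0.0511
finger_force: 0.0
```

```bash
python3 -c "
from h import *
s,r=st()
look('w4',['ring_center','swivel_axis','lever_pad','rail_face','handle_mid'])
print([(np.round(x['point'],4),x['confidence']) for x in spot_in('lever_pad','wrist')])"
```

```text
7.15 [ 0.5072 -0.1635  0.1353] tool x [-0.001  1.     0.004] y [ 1.     0.001 -0.007] z [-0.007  0.004 -1.   ] w 0.0511 F [-0.  -0.5  0.5] q6 -0.52
ring_center [([0.5103, -0.1631, 0.0995], 0.74)]
swivel_axis [([0.5091, -0.0686, 0.0687], 0.89)]
lever_pad [([0.6074, -0.2377, 0.0314], 0.69)]
rail_face [([0.5061, -0.2085, 0.0388], 0.67)]
handle_mid [([0.4884, -0.244, 0.0396], 0.64)]
[(array([ 0.6105, -0.2282,  0.0307]), 0.9)]
```

View pics/w4.png

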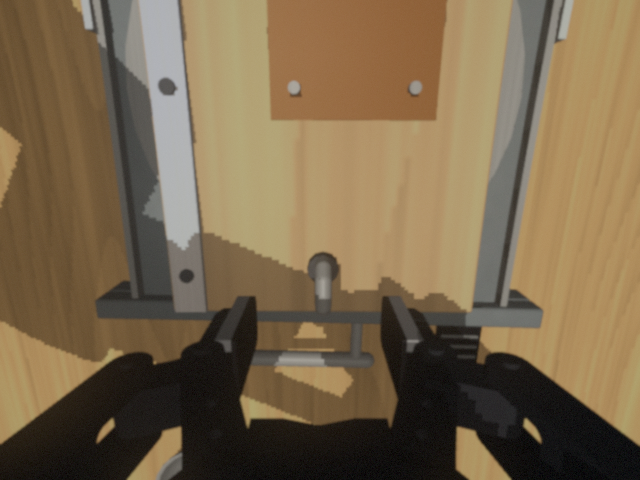

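The board is straight and the ring is down at (323,285). The lever shows at (458,340) and the handle at (300,360). Next I go above the lever with the gripper shut.

Call:
apply_moves(
  steps=[
    [[0,0,0],[0,0,-0.25],0.4],
    [[0,0,0],[-0.222,0.334,0],0.6],
    [[0,0,0],[-0.222,0.334,0],1],
    [[0,0,0],[-0.222,0.334,0],1],
    [[0,0,0],[0,0,0.45],1],
  ],
)

```text
time: 8.0
tool_pos: [0.6183, -0.2374, 0.1242]
eef_rot: [0.707, 0.707, 0.002, 0.009]
ft_force: [0.4, -0.5, -0.4]
gripper_width: 0.0004
finger_force: 0.0
```

Call:
apply_moves(
  steps=[
    [[0,0,0],[0,0,0.45],1],
    [[0,0,0],[0,0,0],1],
    [[0,0,0],[0,0,0],1],
  ],
)

```text
time: 8.3
tool_pos: [0.609, -0.2309, 0.0726]
eef_rot: [0.707, 0.708, -0.0, -0.002]
ft_force: [0.3, 0.0, 0.6]
gripper_width: -0.0
finger_force: 0.0
```

```bash
python3 -c "
from h import *
s,r=st()
look('w5',['ring_center','swivel_axis','rail_face','handle_mid'])
camera('side');print([(np.round(x['point'],4),x['confidence']) for x in pinpoint('ring_center','side')])"
```

```text
8.3 [ 0.609  -0.2309  0.0726] tool x [-0.001  1.     0.002] y [ 1.     0.001 -0.003] z [-0.003  0.002 -1.   ] w -0.0 F [0.3 0.  0.6] q6 -0.53
ring_center []
swivel_axis []
rail_face [([0.5064, -0.2085, 0.0406], 0.87), ([0.6086, -0.2395, 0.0307], 0.47)]
handle_mid [([0.4909, -0.247, 0.0368], 0.75)]
[(array([ 0.5134, -0.167 ,  0.0997]), 0.44)]
```

View pics/w5.png

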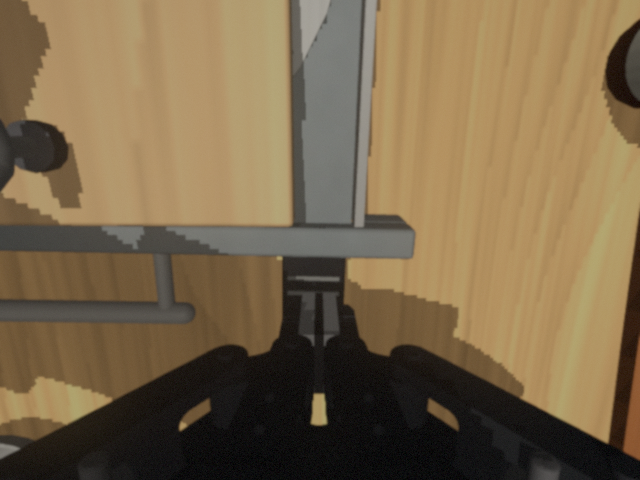

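The shut fingers at (318,320) stand over the lever pad (285–345 wide), just in front of the rail. I press.

Call:
apply_moves(
  steps=[
    [[0,0,0],[0,0,0.3],1],
    [[0,0,0],[0,0,0.05],1],
    [[0,0,0],[0,0,0.03],1],
    [[0,0,0],[0,0,0.02],1],
    [[0,0,0],[0,0,0],1],
  ],
)

```text
time: 9.15
tool_pos: [0.6099, -0.2314, 0.0344]
eef_rot: [0.707, 0.708, -0.0, -0.0]
ft_force: [-2.8, 0.8, 5.2]
gripper_width: -0.0002
finger_force: 2.1
```

Call:
apply_moves(
  steps=[
    [[0,0,0],[0,0,0.02],1],
    [[0,0,0],[0,0,0],1],
  ],
)

```text
time: 9.35
tool_pos: [0.6103, -0.2316, 0.0325]
eef_rot: [0.707, 0.708, 0.0, 0.001]
ft_force: [-2.9, 0.9, 5.6]
gripper_width: 0.0002
finger_force: 2.5
```

Call:
apply_moves(
  steps=[
    [[0,0,0],[0,0,0.015],1],
    [[0,0,0],[0,0,0],1],
  ],
)

```text
time: 9.55
tool_pos: [0.6104, -0.2315, 0.0311]
eef_rot: [0.707, 0.708, 0.0, 0.001]
ft_force: [-2.1, 2.4, 6.2]
gripper_width: -0.0005
finger_force: 2.7
```

Call:
apply_moves(
  steps=[
    [[0,0,0],[0,0,0.015],1],
    [[0,0,0],[0,0,0],1],
  ],
)

```text
time: 9.75
tool_pos: [0.6105, -0.2317, 0.0307]
eef_rot: [0.707, 0.708, 0.0, 0.001]
ft_force: [-4.3, 2.3, 12.1]
gripper_width: 0.0001
finger_force: 5.4
```

Call:
apply_moves(
  steps=[
    [[0,0,0],[0.06,0,-0.01],1],
    [[0,0,0],[0.08,0,0],1],
    [[0,0,0],[0.1,0,0],1],
    [[0,0,0],[0.1,0,0],1],
    [[0,0,0],[0.1,0,0],1],
  ],
)

```text
time: 10.25
tool_pos: [0.6114, -0.189, 0.0312]
eef_rot: [0.707, 0.707, 0.0, 0.003]
ft_force: [-0.4, -2.7, 5.6]
gripper_width: -0.0001
finger_force: 2.9
```

Call:
apply_moves(
  steps=[
    [[0,0,0],[0.12,0,0],1],
    [[0,0,0],[0.12,0,0],1],
    [[0,0,0],[0.12,0,0],1],
    [[0,0,0],[0.12,0,0],1],
    [[0,0,0],[0,0,0],1],
  ],
)

```text
time: 10.75
tool_pos: [0.6118, -0.1386, 0.0313]
eef_rot: [0.706, 0.708, 0.001, 0.002]
ft_force: [0.7, 2.7, 5.4]
gripper_width: -0.0003
finger_force: 2.5
```

```bash
python3 -c "
from h import *
s,r=st()
look('w6',['rail_face','handle_mid','lever_pad'])"
```

```text
10.75 [ 0.6118 -0.1386  0.0313] tool x [-0.002  1.    -0.001] y [1.    0.002 0.005] z [ 0.005 -0.001 -1.   ] w -0.0003 F [0.7 2.7 5.4] q6 -0.4
rail_face []
handle_mid []
lever_pad []
```

View pics/w6.png

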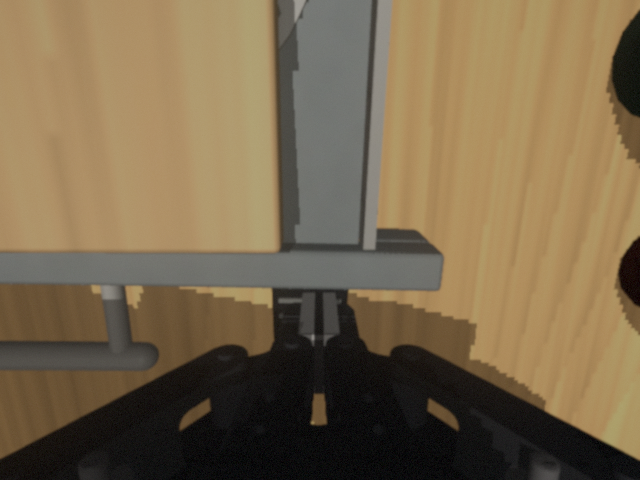

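The lever is down and the tray has come in about 9 cm with it; the rail's face is at row 285 and the handle at (80,355). I lift off and go behind the handle.

Call:
apply_moves(
  steps=[
    [[0,0,0],[0,0,-0.4],1],
    [[0,0,0],[-0.3,-0.3,-0.1],1],
    [[0,0,0],[-0.3,-0.45,0],1],
    [[0,0,0],[-0.05,-0.45,0],1],
    [[0,0,0],[0,0,0],1],
  ],
)

```text
time: 11.45
tool_pos: [0.4874, -0.2018, 0.0788]
eef_rot: [0.708, 0.707, -0.001, -0.003]
ft_force: [-0.5, 0.7, -0.2]
gripper_width: 0.0005
finger_force: 0.0
```

```bash
python3 -c "
from h import *
s,r=st()
look('w7',['rail_face','handle_mid','lever_pad','ring_center','swivel_axis'])"
```

```text
11.45 [ 0.4874 -0.2018  0.0788] tool x [0.002 1.    0.003] y [ 1.    -0.002 -0.005] z [-0.005  0.003 -1.   ] w 0.0005 F [-0.5  0.7 -0.2] q6 -0.6
rail_face [([0.5098, -0.1135, 0.0363], 0.84)]
handle_mid [([0.487, -0.1532, 0.0343], 0.93)]
lever_pad [([0.6077, -0.1417, 0.0339], 0.89)]
ring_center [([0.6046, -0.1458, 0.0318], 0.71)]
swivel_axis []
```

Call:
apply_moves(
  steps=[
    [[0,0,0],[0,0,0.4],1],
    [[0,0,0],[0.05,0,0.05],1],
    [[0,0,0],[0.1,0,0],1],
    [[0,0,0],[0.1,0,0],1],
    [[0,0,0],[0.1,0,0],1],
  ],
)

```text
time: 12.25
tool_pos: [0.4941, -0.1665, 0.0357]
eef_rot: [0.706, 0.708, 0.0, 0.001]
ft_force: [0.3, -4.3, -0.4]
gripper_width: -0.0003
finger_force: 6.8
```

Call:
apply_moves(
  steps=[
    [[0,0,0],[0.15,0,0],1],
    [[0,0,0],[0.15,0,0],1],
    [[0,0,0],[0.15,0,0],1],
    [[0,0,0],[0.15,0,0],1],
    [[0,0,0],[0.15,0,0],1],
  ],
)

```text
time: 12.75
tool_pos: [0.4937, -0.0913, 0.0352]
eef_rot: [0.707, 0.708, 0.0, 0.001]
ft_force: [2.4, -2.8, 2.1]
gripper_width: 0.0001
finger_force: 1.7
```

```bash
python3 -c "
from h import *
s,r=st()
look('w8',['rail_face','handle_mid','ring_center','swivel_axis','tape_roll','thread_spool'])
look('s8',['handle_mid','tape_roll','thread_spool','rail_face'],'side')"
```

```text
12.75 [ 0.4937 -0.0913  0.0352] tool x [-0.001  1.    -0.001] y [1.    0.001 0.001] z [ 0.001 -0.001 -1.   ] w 0.0001 F [ 2.4 -2.8  2.1] q6 -0.41
rail_face [([0.5075, -0.0396, 0.0412], 0.59)]
handle_mid [([0.4896, -0.0753, 0.0392], 0.9)]
ring_center []
swivel_axis []
tape_roll [([0.5108, -0.0389, 0.0393], 0.18)]
thread_spool []
handle_mid [([0.4906, -0.0666, 0.0377], 0.69)]
tape_roll [([0.4418, 0.2135, 0.1358], 0.91)]
thread_spool [([0.6026, 0.3057, 0.1337], 0.7)]
rail_face [([0.5116, -0.0284, 0.0413], 0.56)]
```

View pics/s8.png

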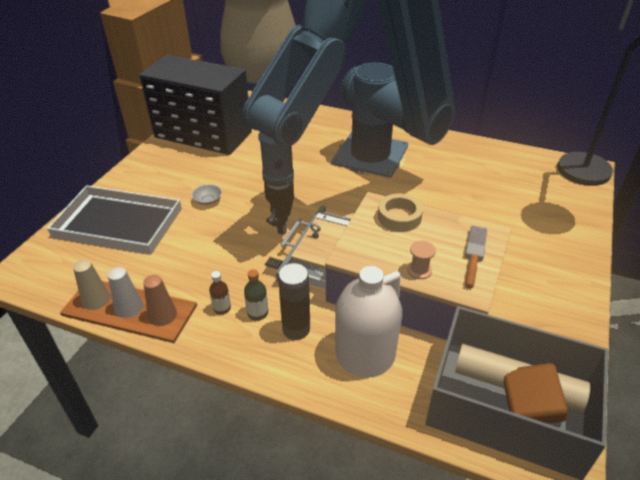

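The side view shows the tray going into the cabinet with the gripper behind the handle near (285,235), and nothing else has moved.

Call:
apply_moves(
  steps=[
    [[0,0,0],[0.15,0,0],1],
    [[0,0,0],[0.15,0,0],1],
    [[0,0,0],[0.15,0,0],1],
    [[0,0,0],[0.15,0,0],1],
    [[0,0,0],[0.15,0,0],1],
  ],
)

```text
time: 13.85
tool_pos: [0.4935, -0.0161, 0.0349]
eef_rot: [0.707, 0.708, 0.0, 0.001]
ft_force: [3.0, -3.9, 1.0]
gripper_width: 0.0003
finger_force: 1.7
```

Call:
apply_moves(
  steps=[
    [[0,0,0],[0.15,0,0],1],
    [[0,0,0],[0.12,0,0],1],
    [[0,0,0],[0.08,0,0],1],
    [[0,0,0],[0.05,0,0],1],
    [[0,0,0],[0,0,0],1],
  ],
)

```text
time: 14.35
tool_pos: [0.4921, 0.0237, 0.0343]
eef_rot: [0.706, 0.708, -0.0, -0.001]
ft_force: [0.4, 0.1, -0.2]
gripper_width: -0.0001
finger_force: 0.0
```

Call:
apply_moves(
  steps=[
    [[0,0,0],[0.05,0,0],1],
    [[0,0,0],[0.04,0,0],1],
    [[0,0,0],[0.03,0,0],1],
    [[0,0,0],[0,0,0],1],
  ],
)

```text
time: 14.75
tool_pos: [0.4928, 0.0351, 0.0345]
eef_rot: [0.707, 0.707, 0.0, -0.0]
ft_force: [0.5, 0.4, -0.2]
gripper_width: 0.0001
finger_force: 0.0
```

Call:
apply_moves(
  steps=[
    [[0,0,0],[0.02,0,0],1],
    [[0,0,0],[0.02,0,0],1],
    [[0,0,0],[0,0,0],1],
  ],
)

```text
time: 15.05
tool_pos: [0.4929, 0.0389, 0.0345]
eef_rot: [0.707, 0.708, 0.0, -0.0]
ft_force: [0.3, -0.8, -1.0]
gripper_width: 0.0006
finger_force: 0.5
```

```bash
python3 -c "
from h import *
s,r=st()
look('w9',['rail_face','handle_mid','lever_pad'])
look('s9',['handle_mid','rail_face','ring_center'],'side')"
```

```text
15.05 [0.4929 0.0389 0.0345] tool x [-0.001  1.     0.   ] y [ 1.     0.001 -0.   ] z [-0.  0. -1.] w 0.0006 F [ 0.3 -0.8 -1. ] q6 -0.15
rail_face []
handle_mid []
lever_pad [([0.612, 0.066, 0.0326], 0.73)]
handle_mid [([0.4938, 0.0526, 0.0371], 0.84)]
rail_face [([0.5135, 0.0866, 0.04], 0.85)]
ring_center []
```

View pics/w9.png

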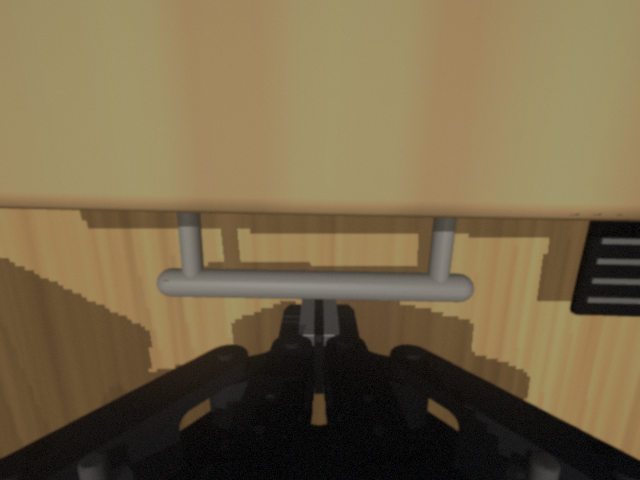

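Contact is just starting at the handle bar (row 285). I keep pushing in small steps until the force rises at the stop.

Call:
apply_moves(
  steps=[
    [[0,0,0],[0.02,0,0],1],
    [[0,0,0],[0.02,0,0],1],
    [[0,0,0],[0,0,0],1],
  ],
)

```text
time: 15.75
tool_pos: [0.4932, 0.0395, 0.0348]
eef_rot: [0.706, 0.708, -0.002, 0.002]
ft_force: [-1.9, -16.9, -0.0]
gripper_width: -0.0003
finger_force: 8.5
```

The force rises to 17 N with no more travel, so the tray is at its stop. I back off and check.

Call:
apply_moves(
  steps=[
    [[0,0,0],[-0.1,0,0],1],
    [[0,0,0],[-0.4,0,0],1],
    [[0,0,0],[-0.45,0,0],1],
    [[0,0,0],[-0.3,0,-0.35],1],
    [[0,0,0],[0,0,-0.4],1],
  ],
)

```text
time: 16.25
tool_pos: [0.4925, -0.0856, 0.1093]
eef_rot: [0.708, 0.706, -0.001, -0.001]
ft_force: [1.0, 0.8, 1.2]
gripper_width: -0.0001
finger_force: 0.0
```

```bash
python3 -c "
from h import *
s,r=st()
look('w10',['rail_face','handle_mid','lever_pad','cabinet'])
look('s10',['handle_mid','rail_face','lever_pad','spray_can','glue_bottle','paint_bottle'],'side')
s,r=st()"
```

```text
16.25 [ 0.4925 -0.0856  0.1093] tool x [0.003 1.    0.001] y [ 1.    -0.003 -0.003] z [-0.003  0.001 -1.   ] w -0.0001 F [1.  0.8 1.2] q6 -0.39
rail_face []
handle_mid []
lever_pad []
cabinet []
handle_mid [([0.4926, 0.0546, 0.0396], 0.79)]
rail_face [([0.5159, 0.0906, 0.0405], 0.73)]
lever_pad [([0.6103, 0.0604, 0.0343], 0.72)]
spray_can [([0.762, 0.0698, -0.0023], 0.63), ([0.4911, 0.0521, 0.0365], 0.5)]
glue_bottle [([0.7495, -0.0352, 0.0032], 0.96)]
paint_bottle [([0.6136, 0.0637, 0.0335], 0.26)]
16.85 [ 0.4927 -0.0818  0.1089] tool x [-0.002  1.     0.001] y [ 1.     0.002 -0.001] z [-0.001  0.001 -1.   ] w -0.0002 F [-0.5 -0.  -0.9] q6 -0.39
```

The rail face measures y = 0.0906 and should be about 0.091, so the tray is home. The lever is up and the robot touches nothing, so I hand in.

```bash
python3 -c "
from rig import *
print(finish_job())"
```

```text
the job is handed in; nothing more can be done
None
```

I handed the job in at about 17 s: the board is straight with the ring's pin down, the tray was pushed to its stop (rail face within about 1 mm of its expected home position), the lever is back up, and the robot is clear; the judge's result was not shown.

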